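# Sweep rejected spacer rings off the surface plate into the scrap tray

### The arm

A 7-joint arm with a two-finger parallel gripper is mounted at the origin on the work surface. World frame = base frame: x ahead of the robot, y to its left, z up, the work surface at z = 0. Lengths are in m, angles in rad, forces in N, time in s.
With the tool pointing down it reaches from about 0.35 to 0.9 m from the base axis. Payload 8.1 kg.
Tool frame: the origin (TCP) lies where the fingers leave the gripper's body, on its centre line; the fingertips stand 66 mm ahead of it and the grasp point (between the pads) lies 47 mm ahead of it (arm.tip_reach is the distance from the TCP to the fingertips, in m); z points along the fingers, y is the direction in which the jaws open and shut (so a half turn about z gives the same grasp; the last joint's range is limited). The gripper opens to 92 mm and grips with 3 to 60 N. Pads are 19 mm wide; open, the fingers measure 130 mm over their backs; the gripper's body (75 mm by 190 mm) begins 47 mm behind the grasp point.
Start: joints at [-1.239, 0.434, 0.025, 1.573, -0.012, 1.134, -0.075], TCP at [0.263, 0.567, 0.292] pointing down, gripper open.
Joint ranges: [-2.62, 2.62], [-0.44, 2.09], [-1.27, 1.32], [0.08, 2.57], [-1.32, 4.46], [0.12, 2], [-2.74, 2.74]. Speed limits (rad/s): [2.22, 2.22, 3.01, 3.01, 3.14, 3.14, 3.14].

### API

Orientations are given as a rotation vector (axis times angle).
In Python, from cell import arm gives the robot as it stands.
- The arm moves only by the tool carry_out, never from a script. Its argument "plan" is a list of rows, each a list of 5 numbers: the shift along the world's x, y, z in cm, then the turn about the world's z in rad, then the finger opening in cm, from 0 to 9.18. In form: [[tx, ty, tz, spin, fingers], ...]. A call has 1 to 20 rows; each row is the pose to reach, as a shift and turn from the pose measured when the call began; what a row does not reach only later rows make up. A row lasts 1/10 s, in which the tool goes at most 50 mm and 8.59 degrees, less where a joint would pass 70% of its speed; a pose out of reach is approached as far as the arm can. A call with a gripper value outside its range is refused whole. The fingers move at their own pace and stop on an object; "squeeze" is the grip in N (left out, the last holds). Time passes only in rows, so rows that repeat a pose let the fingers close. It gives the time, the measured TCP pose, the force and the opening at its end, in the units of the state.
- arm.observe(): the state, without advancing time (a new reading comes with each control period).
- arm.get_image(name): name is "scene" or "side" or "wrist"; returns (picture, depth): 400x640x3 uint8, red, green, blue; 400x640 float32, m along the optical axis (not along the pixel's ray), 0 where there is no reading.
- arm.get_calibration(name): a dict with "intrinsics" (3x3 intrinsics, pixels), "rvec" (rotation vector, rad) and "tvec" (3), from world to camera coordinates, as OpenCV has them; the wrist camera has in their place "tool_from_camera" (4x4, takes a point from camera to tool coordinates, whose origin is the TCP and whose axes are the flange's). Camera axes: x right, y down, z forward; pixel columns grow to the right and rows downward; lengths in m; the calibration is good to about 2 mm. A picture is of the moment at which its call begins: read the wrist's pose just before it. get_calibration takes no time and is no camera call.
- arm.sign_off(): hands the job in, once; it reports no verdict.
The state is a dict: "clock": time; "joints": joint angles; "dq": joint speeds; "joint_efforts": joint torques, N m; "position": TCP position; "ee_rot": TCP orientation; "force": force on the tool from outside, world axes, zero at the start; "ft_torque": the same for the moment, N m; "width": opening from 0.0 (shut) to 1.0 (fully open).
Only numpy, scipy, OpenCV 4.12 (cv2) and the standard library are available. Lean on these libraries where they do the work, as an engineer would, in place of code of your own. Each camera call takes 0.05 s, during which the arm holds its last target. There are 200 camera calls.

### The job

The three small spacer rings on the granite surface plate failed inspection: sweep them with the fingers along the plate and over its end edge into the open scrap tray that stands against it. Push them only, never pick them up, and leave the large setting ring, the V-block and the closed wooden gauge-block case standing where they are.

Things in the scene. Friction and masses are not known exactly. Their poses are not given: they have to be found in the camera images.
- plate: Black granite surface plate, fixed. Origin on the bench under its centre; its own x is the short side (250 mm), y the long side (400 mm), so the end edges lie at y = +200 and -200 mm. Flat top without any rim, 56 mm above the bench.
- tray: Open grey plastic scrap tray, loose, 450 g, 220 mm (along the plate's short side, its x) by 130 mm (y) by 50 mm high, walls and floor 4 mm thick. Origin under its centre on the bench, axes parallel to the plate's. It stands with its long wall 1 mm from one end edge of the plate, either the +y or the -y end, its rim 6 mm below the plate's top; it may be off-centre along that edge by up to 15 mm.
- ring_a_center (a point): Centre (half-way up) of one of three identical plain steel spacer rings, the rejects: outside diameter 34 mm, bore 18 mm, 16 mm high, about 80 g, lying flat and loose on the granite plate (centre then 8 mm above the plate's top). It slides when pushed.
- ring_b_center (a point): Centre (half-way up) of one of three identical plain steel spacer rings, the rejects: outside diameter 34 mm, bore 18 mm, 16 mm high, about 80 g, lying flat and loose on the granite plate (centre then 8 mm above the plate's top). It slides when pushed.
- ring_c_center (a point): Centre (half-way up) of one of three identical plain steel spacer rings, the rejects: outside diameter 34 mm, bore 18 mm, 16 mm high, about 80 g, lying flat and loose on the granite plate (centre then 8 mm above the plate's top). It slides when pushed.
- setting_ring: Setting ring gauge, plain steel like the small rings, loose: outside diameter 54 mm, bore 25 mm, 20 mm high, 280 g, on the plate. Origin at the centre of its underside. Must stay where it is.
- vblock: Steel V-block, loose, 45 mm (x) by 40 mm (y) by 35 mm high, V groove along x, 350 g, on the plate. Origin at the centre of its underside. Must stay where it is.
- case: Closed wooden gauge-block case, loose, 200 x 130 x 42 mm high, 900 g, on the bench against the plate's other end. Origin under its centre. Must stay where it is.
Not all that is in view belongs to the job. What is shaped like the part that bears ring_a_center but green or red is not meant.

How it is judged:
At the end, for the whole second after the job is handed in: All three spacer rings lie at rest inside the scrap tray (centres within its walls and below its rim, tray level), and the setting ring, V-block and gauge-block case stand upright within 10 mm of where they began (x of ring_a_center in the frame of tray between -0.106 and 0.106 m and y of ring_a_center in the frame of tray between -0.061 and 0.061 m and z of ring_a_center in the frame of tray between 0 and 0.048 m and linear speed of each of ring_a, ring_b, ring_c below 0.03 m/s and x of ring_b_center in the frame of tray between -0.106 and 0.106 m and y of ring_b_center in the frame of tray between -0.061 and 0.061 m and z of ring_b_center in the frame of tray between 0 and 0.048 m and x of ring_c_center in the frame of tray between -0.106 and 0.106 m and y of ring_c_center in the frame of tray between -0.061 and 0.061 m and z of ring_c_center in the frame of tray between 0 and 0.048 m and angle between each of tray, setting_ring, vblock, case's own z axis and vertical below 0.1 rad and distance of each of setting_ring, vblock, case from where it was at the start of the episode below 0.01 m); the robot touches nothing.
It fails at once if a spacer ring is lifted (its centre more than 12 mm above where it lies flat on the plate) (height (world z) of any of ring_a_center, ring_b_center, ring_c_center above 0.076 m).
It fails at once if the setting ring is moved more than 10 mm or tipped (distance of setting_ring from where it was at the start of the episode above 0.01 m or angle between setting_ring's own z axis and vertical above 0.2 rad).
It fails at once if the V-block is moved more than 10 mm or tipped (distance of vblock from where it was at the start of the episode above 0.01 m or angle between vblock's own z axis and vertical above 0.2 rad).
It fails at once if the gauge-block case is moved more than 10 mm or tipped (distance of case from where it was at the start of the episode above 0.01 m or angle between case's own z axis and vertical above 0.2 rad).
It also fails if it takes over 64 s, if anything falls off the work surface, if the arm or the gripper's body presses on something with over 40 N, if the wrist force passes 120 N, or if a joint passes its speed limit or range.

## Working session

There is one attempt and no reset: what is moved stays moved. The work goes in short steps, Python scripts to look and compute and a tool call to move; the robot and the scene stay as the last step left them, time stands still between calls to the robot, and variables do not carry over. Pictures are saved under pics/ and viewed, about 8 in all and at most 12, crops included, and the job is handed in when it is done.

Besides the shell and the picture viewer there is one more tool, called after "Request:" as name([rows], argument=value, ...), one row to a line, values as JSON. carry_out: Moves the arm, as the interface text tells. Its arguments: {"type":"object","properties":{"plan":{"type":"array"},"squeeze":{"type":"number"}},"required":["plan"]}

```bash
mkdir -p pics; cat > h.py <<'E'
import numpy as np, cv2
from cell import arm
def cam(n):
    c=arm.get_calibration(n); K=np.array(c["intrinsics"],float)
    if n=="wrist":
        s=arm.observe(); R=cv2.Rodrigues(np.array(s["ee_rot"],float))[0]; T=np.eye(4); T[:3,:3]=R; T[:3,3]=s["position"]
        W=T@np.array(c["tool_from_camera"]); return K,W[:3,:3],W[:3,3]
    R=cv2.Rodrigues(np.array(c["rvec"],float))[0]; return K,R.T,-R.T@np.array(c["tvec"],float).ravel()
def ray(C,u,v,z):
    K,R,o=C; d=R@np.linalg.solve(K,[u,v,1]); return o+d*(z-o[2])/d[2]
def cloud(C,D):
    K,R,o=C; v,u=np.indices(D.shape); P=np.stack([(u-K[0,2])/K[0,0]*D,(v-K[1,2])/K[1,1]*D,D],-1); return P@R.T+o
def shot(n,name):
    C=cam(n); I,D=arm.get_image(n); cv2.imwrite(f"pics/{name}.png",I[:,:,::-1]); np.savez(f"{name}.npz",I=I,D=D,K=C[0],R=C[1],o=C[2]); return C,I,D
def load(name):
    z=np.load(name+".npz"); return (z["K"],z["R"],z["o"]),z["I"],z["D"]
E
python3 - <<'E'
from h import *
s=arm.observe(); print(s)
for n in("scene","side","wrist"):
    C,I,D=shot(n,n+"0"); print(n,C[2],C[1][:,2],(D>0).mean())
E
```

```text
{'clock': 0.0, 'joints': array([-1.23861278,  0.43520035,  0.02492068,  1.5740986 , -0.01159305,
        1.13402724, -0.07513639]), 'dq': array([ 8.10062772e-05,  1.30242595e-03, -4.72955943e-04,  1.50264479e-03,
        1.41847099e-03, -2.02388728e-03, -1.05964473e-03]), 'joint_efforts': array([ 3.01713726e-05, -6.67847013e+01,  9.84614566e-01, -3.14449596e+01,
       -6.06654561e-02,  4.26384062e-02,  1.62957213e-04]), 'position': array([0.26310111, 0.56645945, 0.29145778]), 'ee_rot': array([-6.77628418e-01, -3.06741841e+00,  2.47245294e-03]), 'force': array([-0.48788981, -0.02197574,  0.45697761]), 'ft_torque': array([-0.03974746,  0.00760426, -0.05230545]), 'width': 0.9971919151763124}
scene [0.99899474 0.35879302 0.62246298] [-0.52838007 -0.45360189 -0.71767668] 0.996046875
side [ 0.46439834 -0.57595379  0.45041886] [ 0.16461444  0.82147073 -0.5459743 ] 0.99603515625
wrist [0.19262736 0.59885076 0.38390267] [ 0.25749247 -0.12062161 -0.95872209] 0.99599609375
```

View pics/scene0.png

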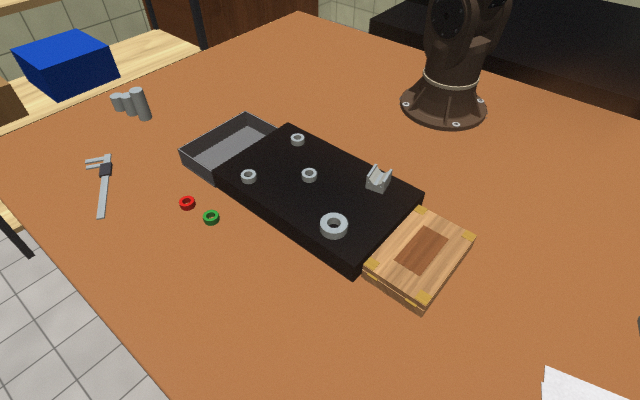

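View pics/side0.png

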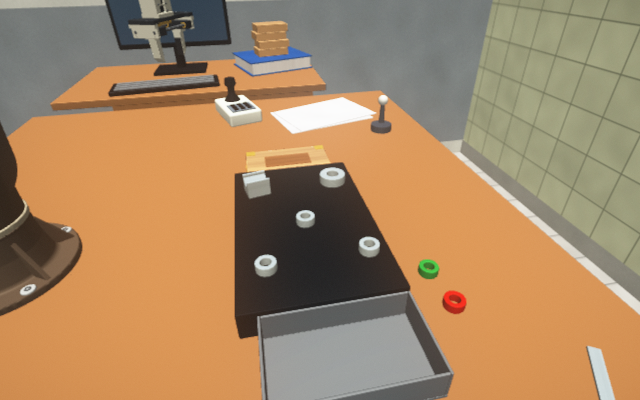

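The scene view shows the three steel rings at (298,139), (248,176) and (309,174), the setting ring at (333,225), the V-block at (378,179) and the tray at the far left end. In the side view the tray is in front, with the rings at (266,265), (369,246) and (305,219). Next I measure their positions.

```bash
cat > meas.py <<'E'
from h import *
def meas(name):
    C,I,D=load(name); P=cloud(C,D); hsv=cv2.cvtColor(I,cv2.COLOR_RGB2HSV)
    X,Y,Z=P[...,0],P[...,1],P[...,2]
    roi=(X>.2)&(X<.9)&(Y>-.45)&(Y<.4)&(D>0)
    blk=(roi&(abs(Z-.056)<.008)&(hsv[...,2]<70)).astype(np.uint8)
    n,L,S,_=cv2.connectedComponentsWithStats(blk); k=1+S[1:,4].argmax()
    q=P[L==k]; r=cv2.minAreaRect(q[:,:2].astype(np.float32)*1000); print(name,"plate",np.round(r[0],1),np.round(r[1],1),round(r[2],2),"z",np.median(q[:,2]).round(4))
    hull=cv2.boxPoints(r)
    m=(roi&(Z>.062)&(Z<.11)&(hsv[...,1]<70)&(hsv[...,2]>60)).astype(np.uint8)
    n,L,S,c=cv2.connectedComponentsWithStats(m)
    for k in range(1,n):
        if S[k,4]<40: continue
        q=P[L==k]; zt=np.percentile(q[:,2],90); t=q[abs(q[:,2]-zt)<.004]
        ext=np.ptp(np.percentile(t[:,:2],[2,98],axis=0),axis=0)*1000
        (cx,cy),rad=cv2.minEnclosingCircle(t[:,:2].astype(np.float32)*1000)
        print(" obj",c[k].round(),S[k,4],"zt",zt.round(4),"ctr",round(cx,1),round(cy,1),"rad",round(rad,1))
    g=(roi&(Z>.040)&(Z<.0535)&(hsv[...,1]<60)&(Y<0)).astype(np.uint8)
    q=P[g>0]
    if len(q)>20:
        r=cv2.minAreaRect(q[:,:2].astype(np.float32)*1000); print(" tray",np.round(r[0],1),np.round(r[1],1),round(r[2],2),len(q))
if __name__=="__main__":
    import sys
    for n in sys.argv[1:]: meas(n)
E
python3 meas.py scene0 side0
```

```text
scene0 plate [535.3 -47.4] [416.3 252.4] 89.87 z 0.0567
 obj [297. 139.] 132 zt 0.0737 ctr 458.1 -160.1 rad 17.5
 obj [378. 179.] 467 zt 0.0918 ctr 458.1 71.8 rad 29.7
 obj [248. 176.] 168 zt 0.0735 ctr 624.4 -152.4 rad 17.3
 obj [309. 174.] 165 zt 0.0736 ctr 536.7 -54.4 rad 17.0
 obj [333. 225.] 556 zt 0.0776 ctr 616.6 76.3 rad 27.0
 tray [ 548.5 -305.3] [221.4 133.3] 0.11 570
side0 plate [535.3 -46.1] [387.9 246.8] 89.83 z 0.0561
 obj [332. 176.] 391 zt 0.0767 ctr 618.8 75.7 rad 27.8
 obj [256. 182.] 536 zt 0.0907 ctr 459.5 71.3 rad 29.1
 obj [305. 217.] 231 zt 0.0723 ctr 538.0 -54.3 rad 17.1
 obj [369. 245.] 291 zt 0.0726 ctr 625.8 -151.5 rad 17.2
 obj [266. 264.] 338 zt 0.0726 ctr 459.3 -158.7 rad 17.5
 tray [ 548.  -298.6] [143.1 219.4] 89.29 2961
```

Both views agree to within 2 mm. The plate spans x 411..661 and y about -239..161. The rings are at A (458.5,-159.5), B (537,-54) and C (625,-152). The tray spans x 438..658 at the -y end. I'll turn the jaws along x with a 24 mm gap, so the two fingertips cradle each ring, and start behind B.

Request:
carry_out([
  [2,-4.2,-1,-0.14,2.4],
  [4,-8.5,-2,-0.28,2.4],
  [6,-12.7,-3,-0.42,2.4],
  [8,-17,-4,-0.56,2.4],
  [10,-21,-5,-0.7,2.4],
  [12,-25.2,-6,-0.84,2.4],
  [14,-29.5,-7,-0.98,2.4],
  [16,-33.7,-8,-1.12,2.4],
  [18,-38,-9,-1.136,2.4],
  [20,-42,-9,-1.136,2.4],
  [22,-46.2,-9,-1.136,2.4],
  [24,-50.5,-9,-1.136,2.4],
  [26,-54.7,-9,-1.136,2.4],
  [27.4,-57.1,-9,-1.136,2.4],
  [27.4,-57.1,-9,-1.136,2.4],
  [27.4,-57.1,-9,-1.136,2.4],
  [27.4,-57.1,-9,-1.136,2.4],
], squeeze=20)

```text
clock: 1.85
position: [0.5366, -0.0031, 0.2014]
ee_rot: [-2.218, -2.222, 0.002]
force: [0.2, -0.6, 0.1]
width: 0.261
```

```bash
python3 - <<'E'
from h import *
shot("wrist","wrist1")
from meas import meas
meas("wrist1")
E
```

```text
wrist1 plate [535.1  33.3] [248.3 193.9] 0.04 z 0.0559
 obj [450.  89.] 5670 zt 0.0766 ctr 615.0 76.5 rad 27.1
 obj [190.  96.] 6180 zt 0.0912 ctr 456.8 71.4 rad 29.8
 obj [320. 267.] 780 zt 0.0724 ctr 535.4 -54.4 rad 16.8
```

View pics/wrist1.png

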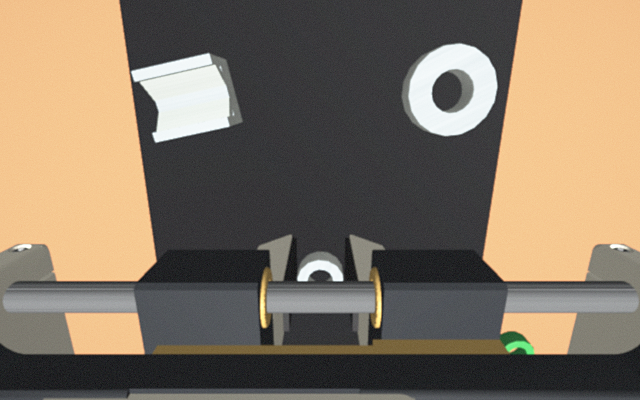

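B sits centred on the jaw gap. The wrist view shows it between the fingers at (320,267), with the setting ring at (450,89) and the V-block at (190,96) well behind. I'll go down and begin the push.

Request:
carry_out([
  [0,0,-3,0,2.4],
  [0,0,-6,0,2.4],
  [0,0,-7.5,0,2.4],
  [0,0,-7.5,0,2.4],
  [0,-1,-7.5,0,2.4],
  [0,-2,-7.5,0,2.4],
  [0,-3,-7.5,0,2.4],
  [0,-4,-7.5,0,2.4],
  [0,-5,-7.5,0,2.4],
  [0,-6,-7.5,0,2.4],
  [0,-7,-7.5,0,2.4],
  [0,-8,-7.5,0,2.4],
  [0,-9,-7.5,0,2.4],
  [0,-10,-7.5,0,2.4],
  [0,-11,-7.5,0,2.4],
  [0,-12,-7.5,0,2.4],
  [0,-13,-7.5,0,2.4],
  [0,-14,-7.5,0,2.4],
  [0,-14,-7.5,0,2.4],
])

```text
clock: 3.8
position: [0.5364, -0.145, 0.1265]
ee_rot: [-2.221, -2.221, 0.003]
force: [-1.0, 0.0, 0.6]
width: 0.264
```

```bash
python3 - <<'E'
from h import *
shot("side","side1")
from meas import meas
meas("side1")
E
```

```text
side1 plate [ 535.4 -105.3] [268.6 246.5] 89.62 z 0.056
 obj [337. 176.] 240 zt 0.0767 ctr 620.6 74.9 rad 26.1
 obj [257. 181.] 449 zt 0.0909 ctr 459.6 71.4 rad 28.8
 obj [316. 249.] 817 zt 0.1047 ctr 537.6 -154.3 rad 30.5
 obj [369. 245.] 289 zt 0.0726 ctr 625.8 -150.8 rad 17.9
 obj [266. 264.] 339 zt 0.0724 ctr 459.6 -158.8 rad 17.7
 tray [ 548.2 -303.2] [134.1 219.2] 89.56 2954
```

View pics/side1.png

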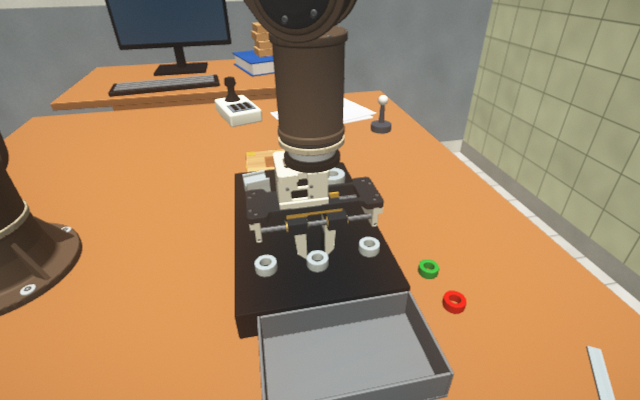

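The ring is cradled at (318,261), while A (266,265) and C (369,246) are untouched. I'll continue over the edge.

Request:
carry_out([
  [0,-1,0,0,2.4],
  [0,-2,0,0,2.4],
  [0,-3,0,0,2.4],
  [0,-4,0,0,2.4],
  [0,-5,0,0,2.4],
  [0,-6,0,0,2.4],
  [0,-7,0,0,2.4],
  [0,-8,0,0,2.4],
  [0,-9,0,0,2.4],
  [0,-10,0,0,2.4],
  [0,-10.7,0,0,2.4],
  [0,-10.7,0,0,2.4],
  [0,-10.7,0,0,2.4],
])

```text
clock: 5.15
position: [0.5364, -0.2509, 0.1263]
ee_rot: [-2.22, -2.221, 0.002]
force: [0.4, 1.1, -0.0]
width: 0.26
```

```bash
python3 - <<'E'
from h import *
shot("side","side2")
from meas import meas
meas("side2")
E
```

```text
side2 plate [466.6 -41.3] [399.6 107.6] 87.02 z 0.056
 obj [256. 182.] 538 zt 0.0906 ctr 459.8 72.3 rad 29.2
 obj [346. 293.] 284 zt 0.105 ctr 558.6 -256.8 rad 9.9
 obj [315. 300.] 250 zt 0.1005 ctr 515.5 -260.1 rad 7.8
 tray [ 548.4 -271. ] [199.1 218.7] 89.88 2773
```

View pics/side2.png

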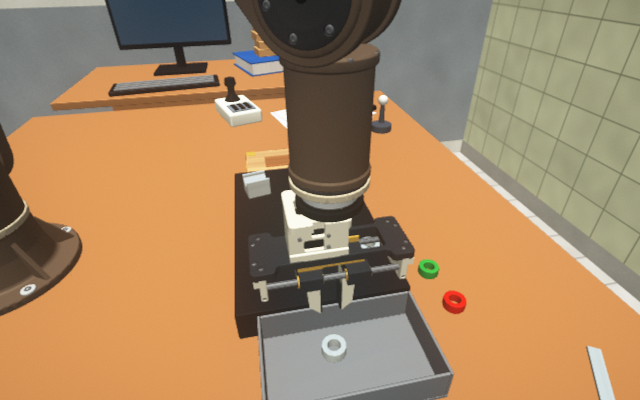

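B is in the tray at (334,348). Next is ring A, which I'll push with a diagonal drift of +2 cm in x so it clears the tray's side wall.

Request:
carry_out([
  [0,0,4,0,2.4],
  [0,1,5,0,2.4],
  [-2.5,5,5,0,2.4],
  [-5,9,5,0,2.4],
  [-7.8,13.3,5,0,2.4],
  [-7.8,13.6,5,0,2.4],
  [-7.8,13.6,2,0,2.4],
  [-7.8,13.6,0,0,2.4],
  [-7.8,13.6,0,0,2.4],
  [-7.8,12.5,0,0,2.4],
  [-7.8,11.5,0,0,2.4],
  [-7.7,10.5,0,0,2.4],
  [-7.5,9.5,0,0,2.4],
  [-7.3,8.5,0,0,2.4],
  [-7.1,7.5,0,0,2.4],
  [-6.9,6.5,0,0,2.4],
  [-6.6,5.5,0,0,2.4],
  [-6.3,4.5,0,0,2.4],
  [-6.0,3.5,0,0,2.4],
  [-6.0,3.5,0,0,2.4],
])

```text
clock: 7.2
position: [0.4769, -0.2174, 0.1263]
ee_rot: [-2.222, -2.22, 0.003]
force: [-0.9, -0.3, 0.5]
width: 0.265
```

Request:
carry_out([
  [0.2,-1,0,0,2.4],
  [0.4,-2,0,0,2.4],
  [0.4,-3,0,0,2.4],
  [0.4,-3.6,0,0,2.4],
  [0.4,-3.6,0,0,2.4],
  [0.4,-3.6,0,0,2.4],
])

```text
clock: 7.8
position: [0.4807, -0.2534, 0.1262]
ee_rot: [-2.222, -2.22, 0.002]
force: [-0.4, 0.4, 0.4]
width: 0.256
```

```bash
python3 - <<'E'
from h import *
shot("side","side3")
from meas import meas
meas("side3")
E
```

```text
side3 plate [587.2 -68.6] [342.8 142.4] 89.82 z 0.056
 obj [333. 176.] 392 zt 0.0766 ctr 618.2 75.9 rad 26.9
 obj [372. 244.] 219 zt 0.0726 ctr 627.4 -152.3 rad 17.1
 obj [304. 302.] 283 zt 0.1028 ctr 503.7 -258.8 rad 9.8
 obj [272. 309.] 259 zt 0.0997 ctr 459.5 -262.7 rad 8.0
 tray [ 547.9 -209.6] [321.8 219.7] 89.81 2762
```

View pics/side3.png

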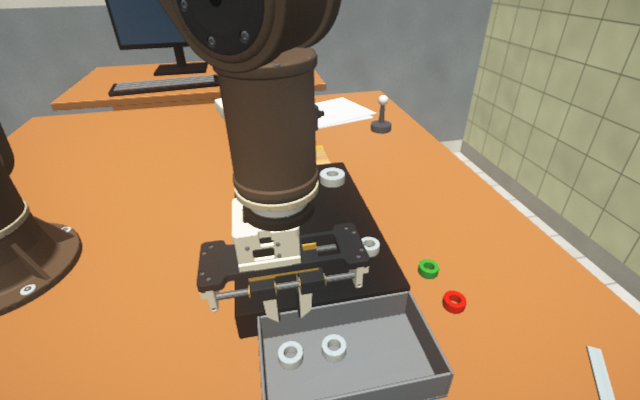

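A is in the tray at (291,354). Next is ring C, with a 1 cm drift inward.

Request:
carry_out([
  [0,0,4,0,2.4],
  [1,1,5,0,2.4],
  [4,4.5,5,0,2.4],
  [7,7.8,5,0,2.4],
  [10,11,5,0,2.4],
  [13,14,5,0,2.4],
  [14.5,14.5,5,0,2.4],
  [14.5,14.5,2,0,2.4],
  [14.5,14.5,0,0,2.4],
  [14.5,14.5,0,0,2.4],
  [14.5,13.3,0,0,2.4],
  [14.5,12.3,0,0,2.4],
  [14.4,11.3,0,0,2.4],
  [14.3,10.3,0,0,2.4],
  [14.2,9.3,0,0,2.4],
  [14.1,8.3,0,0,2.4],
  [14.0,7.3,0,0,2.4],
  [13.8,6.3,0,0,2.4],
  [13.6,5.3,0,0,2.4],
  [13.5,4.3,0,0,2.4],
])

```text
clock: 9.85
position: [0.6155, -0.2109, 0.1262]
ee_rot: [-2.221, -2.22, 0.002]
force: [0.4, 1.7, 1.5]
width: 0.259
```

Request:
carry_out([
  [0,-1,0,0,2.4],
  [0,-2,0,0,2.4],
  [0,-3,0,0,2.4],
  [0,-4,0,0,2.4],
  [0,-4.3,0,0,2.4],
  [0,-4.3,0,0,2.4],
  [0,-4.3,0,0,2.4],
  [0,-4.3,4,0,2.4],
  [0,-4.3,8,0,2.4],
  [0,-1,12,0,2.4],
  [0,3,15,0,2.4],
  [0,7,18,0,2.4],
  [0,7,18,0,2.4],
])

```text
clock: 11.15
position: [0.6181, -0.1333, 0.3104]
ee_rot: [2.211, 2.23, 0.009]
force: [0.3, 0.0, 0.4]
width: 0.261
```

```bash
python3 - <<'E'
from h import *
shot("side","side4")
shot("scene","scene4")
from meas import meas
meas("side4");meas("scene4")
C,I,D=load("side4");P=cloud(C,D);hsv=cv2.cvtColor(I,cv2.COLOR_RGB2HSV)
m=((P[...,2]>.015)&(P[...,2]<.03)&(P[...,0]>.45)&(P[...,0]<.645)&(P[...,1]>-.36)&(P[...,1]<-.25)&(hsv[...,2]>130)).astype(np.uint8)
n,L,S,c=cv2.connectedComponentsWithStats(m)
for k in range(1,n):
    if S[k,4]>40: print(c[k].round(),P[L==k].mean(0).round(3),S[k,4])
E
```

```text
side4 plate [536.  -56.9] [366.  246.8] 89.57 z 0.056
 obj [332. 176.] 391 zt 0.0765 ctr 616.7 76.7 rad 28.2
 obj [256. 182.] 535 zt 0.0908 ctr 459.7 72.2 rad 29.7
 tray [ 548.3 -292.8] [154.4 219.3] 89.51 2945
scene4 plate [535.2 -45.7] [412.9 252.6] 89.7 z 0.0568
 obj [378. 179.] 469 zt 0.0915 ctr 458.1 72.3 rad 30.3
 obj [333. 225.] 553 zt 0.0776 ctr 615.4 76.1 rad 27.6
 tray [ 549.2 -185.8] [371.6 221.4] 89.46 586
[391. 333.] [ 0.617 -0.283  0.019] 349
[334. 346.] [ 0.536 -0.285  0.019] 383
[290. 353.] [ 0.478 -0.283  0.019] 389
```

View pics/side4.png

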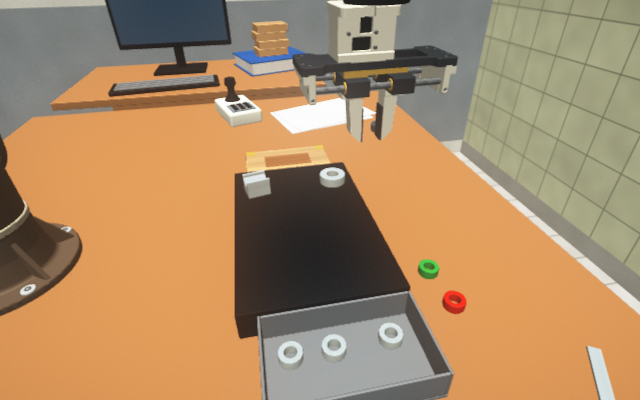

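All three rings lie flat in the tray at (290,353), (334,346) and (391,333). The setting ring, V-block and case have not moved, and the gripper is clear.

```bash
python3 -c "
from cell import arm
print(arm.sign_off())"
```

```text
the job is handed in; nothing more can be done
None
```

I swept all three reject rings along the plate and over its -y end into the scrap tray. Each was cradled between the two fingertips and pushed, never gripped. The job was handed in at about 11 s of robot time; the hand-in reports no verdict.

**Rings:** the last side view has them flat on the tray floor at about (0.478, -0.283), (0.536, -0.285) and (0.617, -0.283) m, with their tops at about z 0.02 m. That is inside the walls and below the rim.

**Setting ring and V-block:** each measured within about 2 mm of its start position in both views, which is about the camera accuracy.

**Case:** I checked it only by eye. It looks the same as at the start in the side view, and the arm never went near it.

**Disagreements:** the automatic fits of the plate and tray outlines varied by several centimetres or more in some views, because of the arm hiding edges and stray pixels. I disregarded those fits; in the last side view the tray looks level and still against the plate.

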